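# Find and tag the softest vibration mount

### The arm

A 6-joint arm with a two-finger parallel gripper is mounted at the origin on a cart in front of the work surface, level with it; the furniture and walls round the work are solid. World frame = base frame: x ahead of the robot, y to its left, z up, the work surface at z = 0. Lengths are in m, angles in rad, forces in N, time in s.
With the tool pointing down it reaches from about 0.25 to 0.725 m from the base axis. Payload 9.7 kg.
Tool frame: the origin (TCP) lies midway between the tips of the shut fingers; the grasp point (between the pads) lies 19 mm behind it; z points along the fingers, y is the line along which they close (so a half turn about z gives the same grasp; the last joint's range is limited). The gripper opens to 85 mm and grips with 20 to 120 N. Pads are 22 mm wide; open, the fingers measure 114 mm over their backs; the gripper's body (76 mm by 85 mm) begins 54 mm behind the grasp point. The pads swing forward as they close: fully open they stand 13 mm farther back than shut.
Start: joints at [-1.317, 0.087, 0.176, 1.66, 0, 1.571], TCP at [0.138, -0.532, 0.231] pointing down, gripper open.
Joint ranges: [-3.13, 3.13], [-0.85, 1.81], [-1.15, 1.24], [-2.2, 2.28], [-1.44, 1.52], [-3.14, 3.14]. Speed limits (rad/s): [2.22, 2.22, 2.57, 3.14, 3.14, 3.14].

### API

Orientations are given as [roll, pitch, yaw] about the fixed x, y, z axes, in that order (R = Rz(yaw) Ry(pitch) Rx(roll)).
In Python, from bench import env gives the robot as it stands.
- The arm moves only by the shell command python3 -m inch 'ROWS' [FORCE]. ROWS is JSON, a list of rows, each a list of 7 numbers: the turn, a rotation vector about the tool's x, y, z in rad, then the shift along the tool's x, y, z in mm, then the closure, from 0 (fully open) to 1 (shut). In form: [[ax, ay, az, dx, dy, dz, claw], ...]. A call has 1 to 5 rows; each row shifts and turns the commanded pose from where the row before left it, along the tool's axes as they then stand; what a row does not reach is not made up. A row lasts 1/8 s, in which the tool goes at most 62.5 mm and 10.7 degrees, less where a joint would pass 70% of its speed; a pose out of reach is approached as far as the arm can. A call with a gripper value outside its range is refused whole. The fingers move at their own pace and stop on an object; FORCE is the grip in N (left out, the last holds). Time passes only in rows, so rows that do not move let the fingers close. It gives the time, the measured TCP pose, the force, the opening and the grip force at its end, in the units of the state.
- env.state(): the state, without advancing time (a new reading comes with each control period).
- env.get_image(name): name is "scene" or "top"; returns a dict with "img" (400x640x3 uint8, red, green, blue), "range_z" (400x640 float32, m along the optical axis (not along the pixel's ray), 0 where there is no reading), "K" (3x3 intrinsics, pixels), "cam_to_world" (4x4, takes a point from camera to world coordinates). Camera axes: x right, y down, z forward; pixel columns grow to the right and rows downward; lengths in m; the calibration is good to about 2 mm. A picture is of the moment at which its call begins.
- env.job_done(): hands the job in; it is judged then, once.
The state is a dict: "clock": time; "joint_pos": joint angles; "joint_velocities": joint speeds; "tau": joint torques, N m; "eef_pos": TCP position; "tcp_rot": TCP orientation; "wrist_force": force on the tool from outside, world axes, zero at the start; "ft_torque": the same for the moment, N m; "opening": opening from 0.0 (shut) to 1.0 (fully open); "finger_force": force on a finger pad.
Only numpy, scipy, OpenCV 4.12 (cv2) and the standard library are available. Lean on these libraries where they do the work, as an engineer would, in place of code of your own. Each camera call takes 0.05 s, during which the arm holds its last target. There are 200 camera calls.

### The job

Three vibration mounts stand in a row on the test board. Feel their spring pads with a fingertip, pressing each pad well down one after the other from left to right, then push the tag of the mount with the softest pad fully down. Leave the other two tags up, and do not move the things lying about.

Things in the scene. Friction and masses are not known exactly. Their poses are not given: they have to be found in the camera images.
- test_board: aluminium board fixed on the bench that carries the three mounts in a row along its y, about 125 mm apart; 150 x 380 x 8 mm; origin at the centre of its underside, x away from the robot (turned at most 0.18 rad), y to the left
- mount_a: one of three equal-looking vibration mounts fixed on the board, in any order: grey foot 104 (x) x 50 (y) x 8 mm with a dark round cup (radius 20.5, top at 36 mm) at x = +28 mm, the pad above it, and a grey block (22 x 34, top at 40 mm) at x = -32 mm, the tag standing out of it; origin at the centre of the foot's underside (8 mm above the bench), x away from the robot, within 0.12 rad of the board
- pad_a_top (a point): middle of the top of this mount's pad, a round level disc of radius 18 mm with a black rubber face on a coil spring, 60 mm above the mount's underside at rest; moves down with the pad
- pad_a (a joint): how far this pad is pressed down, in m: 0 at rest, 0.014 at its hard stop; it springs back. Of the three springs one is about 250, one 800 and one 1800 N/m (practically no preload); which is which must be felt
- tag_a_top (a point): middle of the flat top of this mount's tag, a white T-shaped tab with a level head 18 (x) x 28 (y) x 5 mm, 58 mm above the mount's underside when up; moves down with the tag
- tag_a (a joint): how far this tag is pushed down, in m: 0 up (start), 0.012 at its hard stop; it moves against 5 N of friction and up to 3 N of spring, and stays where it is left. A sprung arm inside makes a tag that is down hold its own pad partly down: with the tag fully down the softest pad sinks about 5.5 mm, the others 3 mm or less
- mount_b: one of three equal-looking vibration mounts fixed on the board, in any order: grey foot 104 (x) x 50 (y) x 8 mm with a dark round cup (radius 20.5, top at 36 mm) at x = +28 mm, the pad above it, and a grey block (22 x 34, top at 40 mm) at x = -32 mm, the tag standing out of it; origin at the centre of the foot's underside (8 mm above the bench), x away from the robot, within 0.12 rad of the board
- pad_b_top (a point): middle of the top of this mount's pad, a round level disc of radius 18 mm with a black rubber face on a coil spring, 60 mm above the mount's underside at rest; moves down with the pad
- pad_b (a joint): how far this pad is pressed down, in m: 0 at rest, 0.014 at its hard stop; it springs back. Of the three springs one is about 250, one 800 and one 1800 N/m (practically no preload); which is which must be felt
- tag_b_top (a point): middle of the flat top of this mount's tag, a white T-shaped tab with a level head 18 (x) x 28 (y) x 5 mm, 58 mm above the mount's underside when up; moves down with the tag
- tag_b (a joint): how far this tag is pushed down, in m: 0 up (start), 0.012 at its hard stop; it moves against 5 N of friction and up to 3 N of spring, and stays where it is left. A sprung arm inside makes a tag that is down hold its own pad partly down: with the tag fully down the softest pad sinks about 5.5 mm, the others 3 mm or less
- mount_c: one of three equal-looking vibration mounts fixed on the board, in any order: grey foot 104 (x) x 50 (y) x 8 mm with a dark round cup (radius 20.5, top at 36 mm) at x = +28 mm, the pad above it, and a grey block (22 x 34, top at 40 mm) at x = -32 mm, the tag standing out of it; origin at the centre of the foot's underside (8 mm above the bench), x away from the robot, within 0.12 rad of the board
- pad_c_top (a point): middle of the top of this mount's pad, a round level disc of radius 18 mm with a black rubber face on a coil spring, 60 mm above the mount's underside at rest; moves down with the pad
- pad_c (a joint): how far this pad is pressed down, in m: 0 at rest, 0.014 at its hard stop; it springs back. Of the three springs one is about 250, one 800 and one 1800 N/m (practically no preload); which is which must be felt
- tag_c_top (a point): middle of the flat top of this mount's tag, a white T-shaped tab with a level head 18 (x) x 28 (y) x 5 mm, 58 mm above the mount's underside when up; moves down with the tag
- tag_c (a joint): how far this tag is pushed down, in m: 0 up (start), 0.012 at its hard stop; it moves against 5 N of friction and up to 3 N of spring, and stays where it is left. A sprung arm inside makes a tag that is down hold its own pad partly down: with the tag fully down the softest pad sinks about 5.5 mm, the others 3 mm or less
- relay: bystander, loose: blue box-shaped relay, 13 x 29 x 26 mm high, standing on the board between the left and middle mounts; origin at its underside
- dongle: bystander, loose: flat black programming dongle, 17 x 56 x 9 mm, lying on the board between the middle and right mounts; origin at its underside
- screw_jar: bystander, loose: jar with black lid, diameter 43, height 46 mm, on the bench right of the board; origin at its underside
- solder_spool: bystander, loose: white spool of solder, diameter 56, height 36 mm, on the bench behind the board; origin at its underside
- cutters: bystander, loose: flush cutters with red grips, 45 x 120 x 12 mm, lying on the bench right of the board; origin at the underside

How it is judged:
By the outcome, as a careful person would: the job done as asked, in the order asked, and still so for the second after the job is handed in, with the robot touching nothing.
It also fails if it takes over 48 s, if anything falls off the work surface, if the arm or the gripper's body presses on something with over 40 N, if the wrist force passes 120 N, or if a joint passes its speed limit or range.

## Working session

There is one attempt and no reset: what is moved stays moved. The work goes in short steps, Python scripts to look and compute and a shell command to move; the robot and the scene stay as the last step left them, time stands still between calls to the robot, and variables do not carry over. Pictures are saved under pics/ and viewed, at most 10 in all, crops included, and the job is handed in when it is done.

```bash
mkdir -p pics; ls; cat > h.py <<'E'
import numpy as np,cv2
from bench import env
def shot(n,f):
    d=env.get_image(n); cv2.imwrite(f,d["img"][:,:,::-1]); np.savez(f[:-4]+n+".npz",**d); return d
def pts(d):
    z=d["range_z"]; v,u=np.mgrid[:z.shape[0],:z.shape[1]]; K=d["K"]
    p=np.stack([(u-K[0,2])/K[0,0]*z,(v-K[1,2])/K[1,1]*z,z],-1)
    T=d["cam_to_world"]; return p@T[:3,:3].T+T[:3,3]
E
python3 - <<'E'
from h import *
s=env.state();print({k:np.round(v,3) for k,v in s.items()})
for n in ("top","scene"):
    d=shot(n,f"pics/{n}1.png"); print(n,d["cam_to_world"].round(3).tolist())
    P=pts(d);im=d["img"].astype(int)
    ok=d["range_z"]>0
    for nm,lo,hi,col in (("white tag",.058,.075,im.min(-1)>150),("pad",.058,.075,im.max(-1)<80)):
        m=(ok&(P[...,2]>lo)&(P[...,2]<hi)&col).astype(np.uint8)
        c,l,st,ce=cv2.connectedComponentsWithStats(m)
        for i in range(1,c):
            if st[i,4]>25:
                q=P[l==i];print(nm,st[i,4],ce[i].round(0),q.mean(0).round(4),np.ptp(q,axis=0).round(3))
E
```

```text
pics
{'clock': np.float64(0.0), 'joint_pos': array([-1.317,  0.087,  0.175,  1.66 , -0.   ,  1.571]), 'joint_velocities': array([ 0.001, -0.001, -0.001, -0.   ,  0.001, -0.001]), 'tau': array([-1.0000e-03, -5.2038e+01,  4.6481e+01,  1.6000e-02, -0.0000e+00,
        0.0000e+00]), 'eef_pos': array([ 0.138, -0.532,  0.231]), 'tcp_rot': array([-3.14 ,  0.   ,  0.254]), 'wrist_force': array([0.059, 1.347, 0.727]), 'ft_torque': array([ 0.083, -0.056,  0.005]), 'finger_force': np.float64(0.0), 'opening': np.float64(1.001)}
top [[0.021, -0.987, 0.159, 0.435], [-0.999, -0.029, -0.043, -0.251], [0.047, -0.158, -0.986, 0.919], [0.0, 0.0, 0.0, 1.0]]
white tag 97 [187. 225.] [0.4992 0.0127 0.0653] [0.02  0.028 0.008]
white tag 96 [245. 234.] [ 0.4832 -0.1166  0.0652] [0.022 0.028 0.008]
white tag 99 [304. 243.] [ 0.4666 -0.2482  0.0652] [0.018 0.027 0.008]
pad 107 [218.  83.] [ 0.8374 -0.0354  0.0686] [0.089 0.073 0.016]
pad 168 [193. 199.] [0.5594 0.0028 0.0673] [0.032 0.031 0.008]
pad 168 [253. 208.] [ 0.5421 -0.1311  0.0673] [0.032 0.032 0.01 ]
pad 169 [307. 216.] [ 0.5268 -0.2535  0.0673] [0.
[... 289 characters left out ...]
g 88 [296. 277.] [0.4985 0.0149 0.0658] [0.021 0.028 0.007]
pad 187 [ 42. 136.] [ 1.6736 -0.3316  0.0661] [0.022 0.154 0.017]
pad 35 [139. 182.] [ 1.1005 -0.1933  0.0615] [0.031 0.038 0.007]
pad 62 [ 33. 213.] [1.1932 0.0586 0.0675] [0.013 0.036 0.017]
pad 87 [340. 213.] [ 0.5254 -0.2499  0.0677] [0.033 0.035 0.007]
pad 211 [ 33. 229.] [1.1275 0.1063 0.0664] [0.088 0.044 0.017]
pad 106 [173. 227.] [ 0.8389 -0.0312  0.068 ] [0.08  0.066 0.017]
pad 73 [  4. 233.] [1.171  0.147  0.0653] [0.014 0.034 0.017]
pad 109 [311. 236.] [ 0.5405 -0.1277  0.0678] [0.035 0.034 0.006]
pad 147 [272. 267.] [0.5576 0.0069 0.068 ] [0.035 0.032 0.007]
pad 205 [578. 378.] [0.014  0.0654 0.0727] [0.119 0.051 0.01 ]
```

View pics/scene1.png

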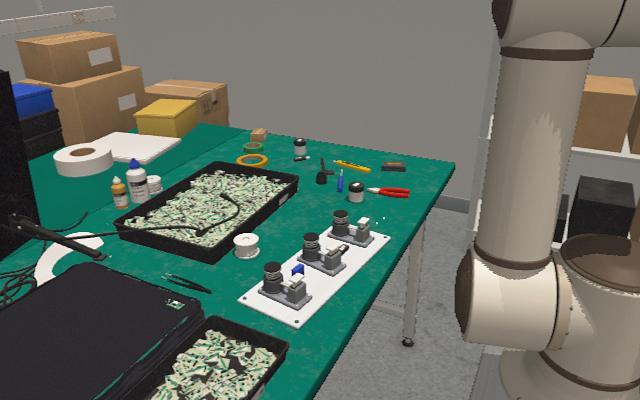

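```bash
cat >> h.py <<'E'
from scipy.spatial.transform import Rotation as R
def to(x,y,z):
    s=env.state(); r=R.from_euler("xyz",s["tcp_rot"])
    d=r.inv().apply(np.array([x,y,z])-s["eef_pos"])*1000
    print("tool mm",d.round(1),"clock",s["clock"],"eef",s["eef_pos"].round(4),"rpy",s["tcp_rot"].round(3),"F",s["wrist_force"].round(2))
E
python3 -c "
from h import *
to(.5585,.005,.231);to(.5585,.005,.078)"
```

```text
tool mm [ 5.419e+02 -4.144e+02  1.000e-01] clock 0.1 eef [ 0.1381 -0.5322  0.2306] rpy [-3.14   0.     0.254] F [0.6  0.46 0.33]
tool mm [ 541.9 -414.2  153.1] clock 0.1 eef [ 0.1381 -0.5322  0.2306] rpy [-3.14   0.     0.254] F [0.6  0.46 0.33]
```

The picture shows the three mounts (pads at about px (272,267), (311,236), (340,213)) with nothing tall near them, so I can traverse at z ≈ 0.23.

```bash
python3 -m inch '[[0,0,0,49,-37.5,0,1],[0,0,0,49,-37.5,0,1],[0,0,0,49,-37.5,0,1],[0,0,0,49,-37.5,0,1],[0,0,0,49,-37.5,0,1]]' 20
python3 -m inch '[[0,0,0,49,-37.5,0,1],[0,0,0,49,-37.5,0,1],[0,0,0,49,-37.5,10,1],[0,0,0,49,-37.5,20,1],[0,0,0,30,-30,20,1]]'
python3 -c "
from h import *
to(.5585,.005,.078)"
```

```text
clock: 0.72
eef_pos: [0.3289, -0.2876, 0.2311]
tcp_rot: [3.142, -0.0, 0.253]
wrist_force: [1.8, -1.3, -0.8]
opening: -0.003
finger_force: 0.0
clock: 1.35
eef_pos: [0.5014, -0.058, 0.181]
tcp_rot: [-3.141, 0.0, 0.255]
wrist_force: [-0.2, -0.1, 0.1]
opening: -0.006
finger_force: 0.0
tool mm [ 71.1 -46.5 103. ] clock 1.35 eef [ 0.5014 -0.058   0.181 ] rpy [-3.141  0.     0.255] F [-0.15 -0.06  0.13]
```

```bash
python3 -m inch '[[0,0,0,35,-23,20,1],[0,0,0,35,-23,20,1],[0,0,0,0,0,20,1],[0,0,0,0,0,20,1],[0,0,0,0,0,0,1]]'
python3 -c "
from h import *
to(.5585,.005,.068)"
```

```text
clock: 1.98
eef_pos: [0.5555, 0.002, 0.1002]
tcp_rot: [-3.141, 0.003, 0.254]
wrist_force: [-1.0, -0.1, 0.5]
opening: 0.003
finger_force: 0.0
tool mm [ 3.8 -2.1 32.2] clock 1.975 eef [0.5555 0.002  0.1002] rpy [-3.141e+00  3.000e-03  2.540e-01] F [-1.02 -0.14  0.54]
```

```bash
python3 -m inch '[[0,0,0,4,-2,12,1],[0,0,0,0,0,12,1],[0,0,0,0,0,4,1],[0,0,0,0,0,0,1]]'
python3 -m inch '[[0,0,0,0,0,4,1],[0,0,0,0,0,4,1],[0,0,0,0,0,0,1]]'
python3 -m inch '[[0,0,0,0,0,4,1],[0,0,0,0,0,4,1],[0,0,0,0,0,0,1],[0,0,0,0,0,0,1]]'
```

```text
clock: 2.48
eef_pos: [0.5597, 0.0048, 0.0738]
tcp_rot: [-3.141, 0.0, 0.254]
wrist_force: [0.2, -0.6, -0.2]
opening: -0.0
finger_force: 0.0
clock: 2.85
eef_pos: [0.5601, 0.0048, 0.066]
tcp_rot: [3.141, -0.0, 0.254]
wrist_force: [0.5, 0.4, 1.3]
opening: 0.002
finger_force: 0.9
clock: 3.35
eef_pos: [0.5602, 0.0049, 0.0587]
tcp_rot: [3.141, -0.001, 0.254]
wrist_force: [-1.5, 0.1, 7.5]
opening: -0.002
finger_force: 3.8
```

```bash
python3 -m inch '[[0,0,0,0,0,3.5,1],[0,0,0,0,0,0,1],[0,0,0,0,0,0,1]]'
python3 -m inch '[[0,0,0,0,0,0,1]]'
python3 -m inch '[[0,0,0,0,0,-12,1],[0,0,0,0,0,-20,1],[0,0,0,0,0,-20,1],[0,0,0,0,0,0,1]]'
python3 -c "
from h import *
to(.541,-.1295,.105)"
```

```text
clock: 3.72
eef_pos: [0.5602, 0.0048, 0.0555]
tcp_rot: [3.141, -0.001, 0.254]
wrist_force: [-2.5, -1.3, 9.6]
opening: -0.006
finger_force: 5.1
clock: 3.85
eef_pos: [0.5602, 0.0049, 0.0555]
tcp_rot: [3.141, -0.001, 0.254]
wrist_force: [-3.6, -1.1, 10.8]
opening: -0.001
finger_force: 5.1
clock: 4.35
eef_pos: [0.5606, 0.0049, 0.1075]
tcp_rot: [3.141, -0.002, 0.254]
wrist_force: [0.7, -0.3, 0.7]
opening: 0.001
finger_force: 0.0
tool mm [-52.8 125.2   2.5] clock 4.35 eef [0.5606 0.0049 0.1075] rpy [ 3.141e+00 -2.000e-03  2.540e-01] F [ 0.67 -0.27  0.67]
```

Left pad: about 800 N/m (10 N at 12.5 mm). Next the middle.

```bash
python3 -m inch '[[0,0,0,-18,42,0,1],[0,0,0,-18,42,0,1],[0,0,0,-17,41,0,1],[0,0,0,0,0,0,1],[0,0,0,0,0,0,1]]'
python3 -m inch '[[0,0,0,0,0,14,1],[0,0,0,0,0,14,1],[0,0,0,0,0,6,1],[0,0,0,0,0,0,1]]'
python3 -m inch '[[0,0,0,0,0,4,1],[0,0,0,0,0,4,1],[0,0,0,0,0,4,1],[0,0,0,0,0,0,1],[0,0,0,0,0,0,1]]'
```

```text
clock: 4.97
eef_pos: [0.5397, -0.1292, 0.1055]
tcp_rot: [-3.141, 0.001, 0.253]
wrist_force: [-0.1, -0.1, -0.8]
opening: -0.0
finger_force: 0.0
clock: 5.48
eef_pos: [0.5396, -0.1291, 0.0717]
tcp_rot: [-3.141, 0.001, 0.254]
wrist_force: [0.0, 0.1, 0.6]
opening: 0.0
finger_force: 0.0
clock: 6.1
eef_pos: [0.5401, -0.1295, 0.0608]
tcp_rot: [3.141, -0.0, 0.254]
wrist_force: [0.9, 1.0, 2.1]
opening: 0.001
finger_force: 1.0
```

```bash
python3 -m inch '[[0,0,0,0,0,4,1],[0,0,0,0,0,1,1],[0,0,0,0,0,0,1],[0,0,0,0,0,0,1]]'
python3 -m inch '[[0,0,0,0,0,0,1]]'
python3 -m inch '[[0,0,0,0,0,-12,1],[0,0,0,0,0,-20,1],[0,0,0,0,0,-20,1],[0,0,0,0,0,0,1]]'
python3 -c "
from h import *
to(.526,-.252,.105)"
```

```text
clock: 6.6
eef_pos: [0.5402, -0.1295, 0.0557]
tcp_rot: [3.141, -0.0, 0.254]
wrist_force: [1.2, 0.2, 3.5]
opening: 0.002
finger_force: 1.6
clock: 6.72
eef_pos: [0.5401, -0.1295, 0.0557]
tcp_rot: [3.141, -0.0, 0.254]
wrist_force: [0.7, 0.4, 2.7]
opening: 0.0
finger_force: 1.6
clock: 7.22
eef_pos: [0.5406, -0.1296, 0.1092]
tcp_rot: [3.141, -0.002, 0.254]
wrist_force: [-0.7, 0.2, 0.7]
opening: 0.002
finger_force: 0.0
tool mm [-44.8 114.8   4.2] clock 7.225 eef [ 0.5406 -0.1296  0.1092] rpy [ 3.141e+00 -2.000e-03  2.540e-01] F [-0.69  0.16  0.73]
```

Middle: about 250 N/m, the softest. The right one still has to be felt.

```bash
python3 -m inch '[[0,0,0,-15,38,0,1],[0,0,0,-15,38,0,1],[0,0,0,-15,39,2,1],[0,0,0,0,0,0,1],[0,0,0,0,0,0,1]]'
python3 -m inch '[[0,0,0,0,0,14,1],[0,0,0,0,0,14,1],[0,0,0,0,0,6,1],[0,0,0,0,0,0,1]]'
python3 -m inch '[[0,0,0,0,0,4,1],[0,0,0,0,0,4,1],[0,0,0,0,0,4,1],[0,0,0,0,0,0,1],[0,0,0,0,0,0,1]]'
```

```text
clock: 7.85
eef_pos: [0.5249, -0.2517, 0.1047]
tcp_rot: [-3.14, 0.001, 0.253]
wrist_force: [0.4, 0.9, 0.9]
opening: -0.003
finger_force: 0.0
clock: 8.35
eef_pos: [0.525, -0.2516, 0.0707]
tcp_rot: [-3.141, 0.001, 0.254]
wrist_force: [0.4, -0.4, -0.5]
opening: -0.0
finger_force: 0.0
clock: 8.98
eef_pos: [0.5258, -0.2522, 0.0613]
tcp_rot: [3.14, -0.002, 0.254]
wrist_force: [-2.8, 2.9, 12.8]
opening: -0.001
finger_force: 6.1
```

```bash
python3 -m inch '[[0,0,0,0,0,4,1],[0,0,0,0,0,2.5,1],[0,0,0,0,0,0,1],[0,0,0,0,0,0,1]]'
python3 -m inch '[[0,0,0,0,0,0,1]]'
python3 -m inch '[[0,0,0,0,0,-12,1],[0,0,0,0,0,-20,1],[0,0,0,0,0,-20,1],[0,0,0,0,0,0,1]]'
python3 -c "
from h import *
to(.4825,-.1158,.105)"
```

```text
clock: 9.48
eef_pos: [0.5258, -0.2522, 0.0561]
tcp_rot: [3.14, -0.002, 0.254]
wrist_force: [-7.8, 3.8, 20.5]
opening: -0.002
finger_force: 10.7
clock: 9.6
eef_pos: [0.5258, -0.2522, 0.0561]
tcp_rot: [3.14, -0.002, 0.254]
wrist_force: [-7.1, 4.6, 21.2]
opening: 0.001
finger_force: 10.7
clock: 10.1
eef_pos: [0.5261, -0.2525, 0.1065]
tcp_rot: [3.14, -0.002, 0.254]
wrist_force: [0.2, 0.4, 1.1]
opening: -0.002
finger_force: 0.0
tool mm [  -7.9 -143.3    1.2] clock 10.1 eef [ 0.5261 -0.2525  0.1065] rpy [ 3.14e+00 -2.00e-03  2.54e-01] F [0.21 0.41 1.09]
```

```bash
python3 -m inch '[[0,0,0,-2,-47,0,1],[0,0,0,-3,-48,0,1],[0,0,0,-3,-48,0,1],[0,0,0,0,0,0,1],[0,0,0,0,0,0,1]]'
python3 -m inch '[[0,0,0,0,0,14,1],[0,0,0,0,0,14,1],[0,0,0,0,0,8,1],[0,0,0,0,0,0,1]]'
python3 -m inch '[[0,0,0,0,0,4,1],[0,0,0,0,0,4,1],[0,0,0,0,0,4,1],[0,0,0,0,0,0,1],[0,0,0,0,0,0,1]]'
```

```text
clock: 10.72
eef_pos: [0.4817, -0.1158, 0.1045]
tcp_rot: [3.141, 0.0, 0.254]
wrist_force: [-0.4, 0.4, 0.8]
opening: 0.002
finger_force: 0.0
clock: 11.22
eef_pos: [0.4811, -0.1157, 0.0679]
tcp_rot: [-3.141, 0.002, 0.253]
wrist_force: [-0.4, -0.1, 0.3]
opening: 0.0
finger_force: 0.0
clock: 11.85
eef_pos: [0.4819, -0.1157, 0.0573]
tcp_rot: [3.141, -0.001, 0.254]
wrist_force: [0.8, -1.0, 1.7]
opening: 0.002
finger_force: 0.8
```

```bash
python3 -m inch '[[0,0,0,0,0,3,1],[0,0,0,0,0,1,1],[0,0,0,0,0,0,1]]'
python3 -m inch '[[0,0,0,0,0,1,1],[0,0,0,0,0,1,1],[0,0,0,0,0,0,1]]'
```

```text
clock: 12.22
eef_pos: [0.482, -0.1157, 0.054]
tcp_rot: [3.141, -0.001, 0.254]
wrist_force: [-2.0, 0.3, 9.5]
opening: 0.002
finger_force: 4.6
clock: 12.6
eef_pos: [0.4821, -0.1157, 0.0538]
tcp_rot: [3.14, -0.002, 0.254]
wrist_force: [-8.3, 0.8, 25.0]
opening: -0.001
finger_force: 12.5
```

```bash
python3 -m inch '[[0,0,0,0,0,1,1],[0,0,0,0,0,1,1],[0,0,0,0,0,0,1]]'
```

```text
clock: 12.98
eef_pos: [0.4821, -0.1158, 0.0536]
tcp_rot: [3.14, -0.003, 0.254]
wrist_force: [-16.7, 3.4, 41.3]
opening: 0.004
finger_force: 20.5
```

The hard stop is reached. Retreat and check.

```bash
python3 -m inch '[[0,0,0,0,0,-10,1],[0,0,0,0,0,-30,1],[0,0,0,0,0,-50,1],[0,0,0,0,0,-50,1],[0,0,0,0,0,0,1]]'
python3 -m inch '[[0,0,0,-50,35,0,1],[0,0,0,-50,35,0,1],[0,0,0,-50,35,0,1],[0,0,0,0,0,0,1]]'
python3 - <<'E'
from h import *
for n in ("scene","top"):
    d=shot(n,f"pics/{n}2.png");P=pts(d);im=d["img"]
    for nm,x,y in (("padL",.5585,.005),("padM",.541,-.1295),("padR",.526,-.252),("tagL",.499,.0138),("tagM",.4825,-.116),("tagR",.4665,-.247)):
        m=(np.hypot(P[...,0]-x,P[...,1]-y)<.009)&(P[...,2]>.04)&(P[...,2]<.09);print(n,nm,m.sum(),np.round(np.median(P[m][:,2]),4) if m.any() else None)
    o=np.load(f"pics/{n}1{n}.npz");df=np.abs(im.astype(int)-o["img"]).sum(-1)>60
    cv2.imwrite(f"pics/{n}2diff.png",(df*255).astype(np.uint8))
a=cv2.imread("pics/scene2.png")[160:340,220:440];b=cv2.imread("pics/scene1.png")[160:340,220:440]
cv2.imwrite("pics/cmp.png",cv2.resize(np.hstack([b,a]),None,fx=1.8,fy=1.8))
E
```

```text
clock: 13.6
eef_pos: [0.4831, -0.1159, 0.1928]
tcp_rot: [3.139, -0.005, 0.254]
wrist_force: [1.0, -0.6, -0.5]
opening: -0.0
finger_force: 0.0
clock: 14.1
eef_pos: [0.3603, -0.2572, 0.1881]
tcp_rot: [-3.141, 0.001, 0.248]
wrist_force: [0.9, -1.0, -0.5]
opening: 0.002
finger_force: 0.0
scene padL 46 0.0677
scene padM 33 0.063
scene padR 29 0.0674
scene tagL 81 0.0652
scene tagM 38 0.054
scene tagR 40 0.0643
top padL 48 0.0673
top padM 50 0.0625
top padR 50 0.067
top tagL 53 0.0652
top tagM 51 0.0536
top tagR 52 0.0653
```

View pics/cmp.png

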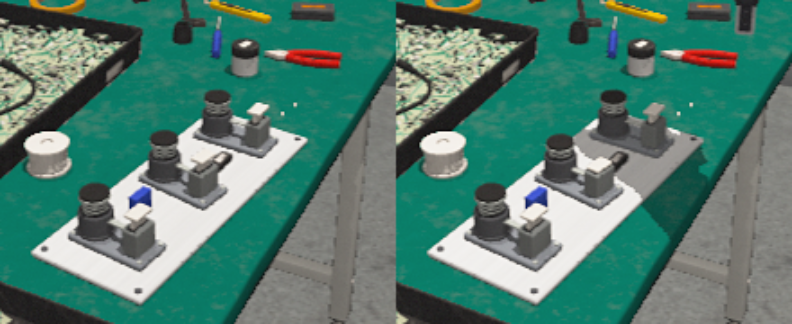

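The before/after picture shows the middle tag down (right half, about (600,165)), its pad sunk by about 5 mm, the other tags up, and the loose things where they were.

```bash
python3 -c "
from bench import env
print(env.job_done())"
```

```text
the job is handed in; nothing more can be done
None
```

I pressed the pads left to right and felt about 800, 250 and 1800 N/m, so I pushed the middle mount's tag down to its hard stop; the other two tags are still up, the loose things look unmoved in the final picture, and the job is handed in.

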